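# Fasten the draw latch of the sewing box

### The job

The upper tier of the wooden sewing box is latched at one end only; fasten the open draw latch at the other end: lift its wire loop over the keeper's lip so that the crossbar lies down in the keeper's groove, then press the lever down over centre until it snaps flat and has drawn the tier down. Work gently: press the wire against keeper or box with no more than 10 N (about a kilo), feeling for the groove rather than forcing the wire into it, and the lever with no more than 20 N. Leave the pin tin, button bowl and thimble where they stand, and finish with the hand off everything.

Things in the scene. Friction and masses are not known exactly. Their poses are not given: they have to be found in the camera images.
- sewing_box: Wooden sewing box, 270 x 170 mm, 117 mm high to its lid, fixed. Origin: centre of its underside; z up, x along its length. The open latch is in the middle (y = 0) of the end face at x = -135 mm; 'outward' means along -x there. Its loop and lever swing in the plane y = 0 only. The same latch at the +x end is already fastened. Seam under the upper tier at z = 86 mm.
- upper_tier: The box's upper tier with flat lid, 31 mm high. Origin: middle of its lower edge at the +x end, about which it rocks; axes as the box's. A felt strip in the seam lifts it about 4.5 mm at the open latch; it yields 1 mm per 11 N of pull on the keeper. Carries the keeper.
- tier_edge (a point): Middle of the upper tier's lower edge at the open latch's end: 86 mm above the box's origin when right down, about 90 mm now. Axes as the tier's.
- keeper_seat (a point): Where the seated crossbar's centre would be with the keeper screwed right in: 12 mm outward of the tier's end face, 13 mm below the lid's top; x inward, y along the crossbar, z up. The steel keeper (16 mm wide in y) screws in and out on a stud and is not tracked: the real seat is 0 to 12 mm further outward than this point, at this height. Groove floor 2 mm below.
- keeper_top (a point): Top edge of the keeper's back block, with the keeper screwed right in: 2.75 mm inward of keeper_seat, 13 mm above it. Outward of the block's face comes the groove, 5.5 mm wide for the 4 mm wire, then the lip, 3.5 mm thick, its top 4 mm above keeper_seat (9 mm lower than the block). All shift outward together with the stud's setting. Same axes.
- lever_pivot (a point): Axis of the lever on the lower tier (along the box's y): 18 mm outward of the end face, 76 mm above the table. Axes as the box's. The seated crossbar is 32.5 mm above it now, 28 mm when the tier is drawn down.
- latch_lever: Steel lever, a shallow channel 20 mm wide (y) over its side flanges, tip 57 mm from the pivot. Origin on the pivot; at angle 0 its axes are the box's and it hangs along its own -z.
- thumb_plate: The lever's web, the face to press: 16 mm wide plate from 9 to 57 mm from the pivot, 1 mm proud of the flanges, end turned out a little. Part of the lever; origin and axes as latch_lever's. Its outer face is 5 mm outward of the pivot at angle 0.
- latch_lever_angle (a joint): Lever angle, rad: 0 = closed, flat down the end face; pi/2 = straight outward, level; more = raised (stop at 2.6). Stays where left (0.03 N m friction); follows when the loop is moved. With the loop seated in the keeper it stands between 1.2 and 1.6; from there it takes up to 0.25 N m (5.5 N at 45 mm) to go down; past 0.1 to 0.6 it snaps shut by itself.
- lever_tip (a point): On the lever's tip, 56 mm from the pivot along the lever.
- latch_loop: Loop of 4 mm steel wire, 32 mm wide over its side wires (y), 24 mm inside: straddles lever and keeper. Origin: hinge pin in the lever, 15 mm from lever_pivot (at lever angle 0: 14.1 mm below, 5.1 mm inward; turns with the lever). Its z runs along the side wires to the crossbar 42.6 mm away. Stays where left.
- loop_bar (a point): Centre of the loop's crossbar. Axes as the loop's. On each end of the crossbar, 19 mm either side of here along y, sits a round rubber finger knob of 9 mm diameter: pinched across both knobs (47 mm overall) the loop is held firmly and still turns about the crossbar.
- pin_tin: Round steel pin tin with twist lid, 72 mm diameter, 30 mm high. Origin: centre of its underside. Leave alone.
- button_bowl: White ceramic bowl of buttons, 104 mm diameter, 42 mm high. Origin: centre of its underside. Leave alone.
- thimble: Plastic thimble standing on its rim, 21 mm diameter, 25 mm high. Origin: centre of its underside. Leave alone.

How it is judged:
By the outcome, as a careful person would: the job done as asked, in the order asked, and still so for the second after the job is handed in, with the robot touching nothing.
It also fails if it takes over 72 s, if anything falls off the work surface, if the arm or the gripper's body presses on something with over 40 N, if the wrist force passes 120 N, or if a joint passes its speed limit or range.

### The arm

A 6-joint arm with a two-finger parallel gripper is mounted at the origin on the work surface. World frame = base frame: x ahead of the robot, y to its left, z up, the work surface at z = 0. Lengths are in m, angles in rad, forces in N, time in s.
With the tool pointing down it reaches from about 0.35 to 0.875 m from the base axis. Payload 4.2 kg.
Tool frame: the origin (TCP) lies at the very end of the fingers, on their centre line; the grasp point (between the pads) lies 19 mm behind it; z points along the fingers, y is the line along which they close (so a half turn about z gives the same grasp; the last joint's range is limited). The gripper opens to 87 mm and grips with 3 to 60 N. Pads are 19 mm wide; open, the fingers measure 117 mm over their backs; the gripper's body (75 mm by 190 mm) begins 51 mm behind the grasp point.
Start: joints at [0.259, 0.385, 0.008, 0, -1.194, -0.259], TCP at [0.625, 0, 0.223] pointing down, gripper open.
Joint ranges: [-3.14, 3.14], [-1.21, 2.06], [-1.07, 1.41], [-3.16, 2.05], [-2.99, -0.16], [-3.1, 3.1]. Speed limits (rad/s): [2.79, 2.79, 3.14, 3.14, 3.14, 3.14].

### API

Orientations are given as [roll, pitch, yaw] about the fixed x, y, z axes, in that order (R = Rz(yaw) Ry(pitch) Rx(roll)).
In Python, from bench import sensors, eyes, hand_in gives the robot as it stands.
- The arm moves only by the tool play_rows, never from a script. Its argument "moves" is a list of rows, each a list of 7 numbers: the finger opening in mm, from 0 to 87, then the shift along the tool's x, y, z normalised to -1 to 1, where 1 is 0.3 m, then the turn, a rotation vector about the tool's x, y, z normalised to -1 to 1, where 1 is 60 degrees. In form: [[gripper, tx, ty, tz, rx, ry, rz], ...]. A call has 1 to 5 rows; each row is the pose to reach, as a shift and turn from the pose commanded when the call began, along the tool's axes at that moment; what a row does not reach only later rows make up. A row lasts 1/8 s, in which the tool goes at most 62.5 mm and 10.7 degrees, less where a joint would pass 70% of its speed; a pose out of reach is approached as far as the arm can. A call with a number of a shift or a turn outside -1 to 1 is refused whole. A call with a gripper value outside its range is refused whole. The fingers move at their own pace and stop on an object; "grip_force" is the grip in N (left out, the last holds). Time passes only in rows, so rows that repeat a pose let the fingers close. It gives the time, the measured TCP pose, the force, the opening and the grip force at its end, in the units of the state.
- sensors.get_obs(): the state, without advancing time (a new reading comes with each control period).
- eyes.grab_frame(name): name is "scene" or "side" or "wrist"; returns (picture, depth): 480x640x3 uint8, red, green, blue; 480x640 float32, m along the optical axis (not along the pixel's ray), 0 where there is no reading.
- eyes.get_calibration(name): a dict with "K" (3x3 intrinsics, pixels), "view" (4x4, takes a point from world to camera coordinates). Camera axes: x right, y up, looking along -z (the intrinsics and any distortion apply to the point x, -y, -z); pixel columns grow to the right and rows downward; lengths in m; the calibration is good to about 2 mm. A picture is of the moment at which its call begins: read the wrist's pose just before it. get_calibration takes no time and is no camera call; for the wrist camera it gives the pose at the moment of the call.
- hand_in(): hands the job in; it is judged then, once.
The state is a dict: "t": time; "joint_positions": joint angles; "qvel": joint speeds; "joint_torque": joint torques, N m; "position": TCP position; "orientation": TCP orientation; "contact_force": force on the tool from outside, world axes, zero at the start; "wrist_torque": the same for the moment, N m; "opening": finger opening in m; "gripper_force": force on a finger pad.
Only numpy, scipy, OpenCV 4.12 (cv2) and the standard library are available. Lean on these libraries where they do the work, as an engineer would, in place of code of your own. Each camera call takes 0.05 s, during which the arm holds its last target. There are 200 camera calls.

## Working session

There is one attempt and no reset: what is moved stays moved. The work goes in short steps, Python scripts to look and compute and a tool call to move; the robot and the scene stay as the last step left them, time stands still between calls to the robot, and variables do not carry over. Pictures are saved under pics/ and viewed, at most 10 in all, crops included, and the job is handed in when it is done.

Besides the shell and the picture viewer there is one more tool, called as name(argument=value, ...), one argument or row to a line, values as JSON. play_rows: Moves the arm, as the interface text tells. Its arguments: {"type":"object","properties":{"moves":{"type":"array","items":{"type":"array","items":{"type":"number"}}},"grip_force":{"type":"number"}},"required":["moves"]}

```bash
ls; mkdir -p pics
python3 - <<'E'
from bench import sensors, eyes
import cv2, numpy as np
s=sensors.get_obs(); print({k:np.round(v,3).tolist() for k,v in s.items()})
ims=[]
for n in ["scene","side"]:
    p,d=eyes.grab_frame(n); c=eyes.get_calibration(n)
    np.savez(f"pics/{n}0.npz",p=p,d=d,K=c["K"],V=c["view"]); print(n,np.round(c["K"],1).tolist(),np.round(c["view"],3).tolist(), {k for k in c})
    cv2.imwrite(f"pics/{n}0.png",p[:,:,::-1])
E
```

```text
pics
{'t': 0.0, 'joint_positions': [0.259, 0.386, 0.007, -0.0, -1.194, -0.259], 'qvel': [0.0, 0.001, -0.002, 0.0, -0.001, 0.002], 'joint_torque': [0.001, -39.066, 18.74, 4.22, 0.011, -0.0], 'position': [0.624, 0.0, 0.221], 'orientation': [3.139, -0.0, -1.571], 'contact_force': [-0.173, 0.278, -0.025], 'wrist_torque': [0.031, 0.02, -0.009], 'gripper_force': 0.0, 'opening': 0.087}
scene [[589.2, 0.0, 326.1], [0.0, 589.2, 237.7], [0.0, 0.0, 1.0]] [[0.257, 0.966, 0.008, -0.184], [-0.574, 0.146, 0.805, 0.251], [0.777, -0.212, 0.593, -1.362], [0.0, 0.0, 0.0, 1.0]] {'view', 'K'}
side [[460.3, 0.0, 317.4], [0.0, 460.3, 235.2], [0.0, 0.0, 1.0]] [[0.954, -0.3, 0.007, -0.554], [0.177, 0.581, 0.795, -0.199], [-0.243, -0.757, 0.607, -0.672], [0.0, 0.0, 0.0, 1.0]] {'view', 'K'}
```

View pics/scene0.png

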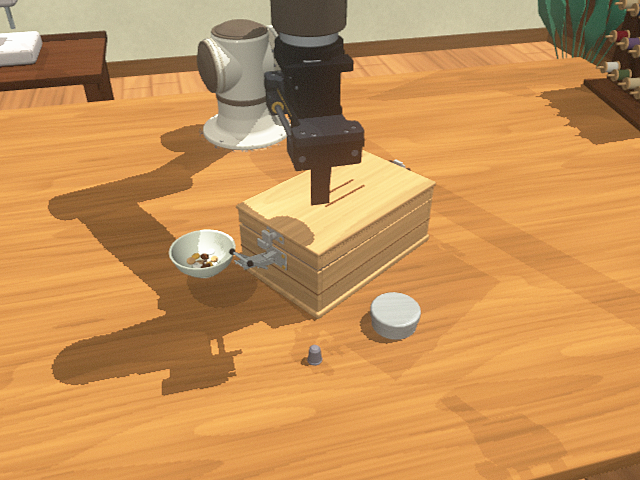

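View pics/side0.png

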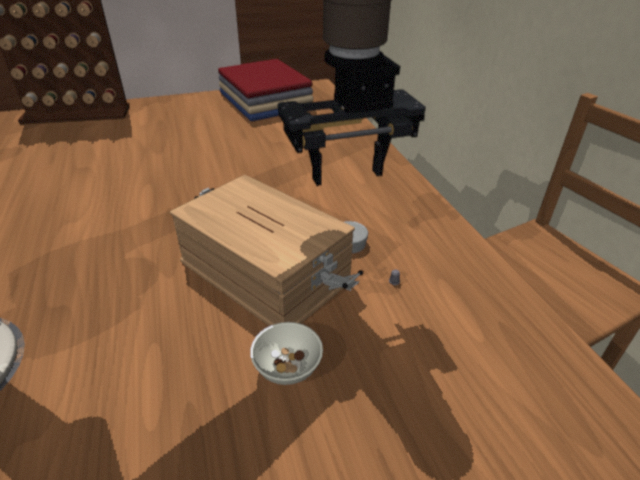

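The scene view shows the box with lid corners at about (238,207), (362,152), (435,184) and (319,250). The open latch is near (262,255) with the bowl to its left at (203,253), the tin at (396,315) and the thimble at (315,355). In the side view the latch is at (330,275).

```bash
cat > h.py <<'E'
import numpy as np, cv2
def load(n): 
    f=np.load(f"pics/{n}.npz"); return f["p"],f["d"],f["K"],f["V"]
def ray(K,V,u,v):
    d=np.array([(u-K[0,2])/K[0,0],-(v-K[1,2])/K[1,1],-1.]); R=V[:3,:3]
    return -R.T@V[:3,3], R.T@d      # point = o + depth*dir
def onz(K,V,u,v,z):
    o,d=ray(K,V,u,v); return o+d*(z-o[2])/d[2]
def proj(K,V,P):
    c=V[:3,:3]@np.asarray(P)+V[:3,3]; return K[0,0]*c[0]/-c[2]+K[0,2], K[1,1]*-c[1]/-c[2]+K[1,2]
def tri(views):
    A=np.zeros((3,3));b=np.zeros(3)
    for K,V,u,v in views:
        o,d=ray(K,V,u,v); d/=np.linalg.norm(d); M=np.eye(3)-np.outer(d,d); A+=M;b+=M@o
    return np.linalg.solve(A,b)
def cloud(d,K,V):
    v,u=np.mgrid[:d.shape[0],:d.shape[1]]
    c=np.stack([(u-K[0,2])/K[0,0]*d,-(v-K[1,2])/K[1,1]*d,-d],-1)
    return (c-V[:3,3])@V[:3,:3]
E
python3 - <<'E'
from h import *
for n in ["scene0","side0"]:
    p,d,K,V=load(n); P=cloud(d,K,V); z=P[...,2]
    m=((z>.108)&(z<.130)&(d>0)&(P[...,0]>.4)&(P[...,0]<.9)&(abs(P[...,1])<.3)).astype(np.uint8)
    m=cv2.morphologyEx(m,cv2.MORPH_OPEN,np.ones((5,5)))
    k,l,s,_=cv2.connectedComponentsWithStats(m); i=1+np.argmax(s[1:,4]); q=P[l==i]
    r=cv2.minAreaRect(q[:,:2].astype(np.float32)); print(n,len(q),r,cv2.boxPoints(r).round(4).tolist())
    for a in range(2):
      pass
    A=np.c_[q[:,:2],np.ones(len(q))]; print('plane',np.linalg.lstsq(A,q[:,2],rcond=None)[0])
    cs={"scene0":[(238,207),(362,152),(435,184),(319,250)],"side0":[(173,212),(245,178),(352,230),(282,277)]}[n]
    for c in cs: print(c,onz(K,V,*c,.119).round(4))
    for nm,lo,hi in [("any",.02,.06)]:
        m=((z>lo)&(z<hi)&(d>0)&(P[...,0]>.4)&(P[...,0]<1.0)&(abs(P[...,1])<.35)).astype(np.uint8)
        k,l,s,c=cv2.connectedComponentsWithStats(m)
        for j in range(1,k):
            if s[j,4]>25: print(s[j].tolist(),P[l==j].min(0).round(3),P[l==j].max(0).round(3))
a=cv2.resize(cv2.imread("pics/scene0.png")[215:285,200:300],(600,420),interpolation=cv2.INTER_CUBIC)
b=cv2.resize(cv2.imread("pics/side0.png")[240:305,290:390],(800,520),interpolation=cv2.INTER_CUBIC)[:, :]
o=np.zeros((600,800,3),np.uint8); o[:280,:400]=cv2.resize(a,(400,280)); o[290:602,:][:310,:400]=0
o=np.zeros((560,800,3),np.uint8); o[:280,:400]=cv2.resize(a,(400,280)); o[:260,400:]=cv2.resize(b,(400,260))
cv2.imwrite("pics/crop0.png",o[:290])
E
```

```text
scene0 10220 ((0.5026371479034424, 0.07604369521141052), (0.17614440619945526, 0.3076961934566498), 31.32184600830078) [[0.3474000096321106, 0.16169999539852142], [0.5073999762535095, -0.10119999945163727], [0.6578999757766724, -0.009600000455975533], [0.49790000915527344, 0.2533000111579895]]
plane [-0.00360699 -0.01170428  0.12164259]
(238, 207) [ 0.5032 -0.0814  0.119 ]
(362, 152) [0.3829 0.1519 0.119 ]
(435, 184) [0.5139 0.2324 0.119 ]
(319, 250) [0.6356 0.01   0.119 ]
[259, 212, 172, 97, 3113] [ 0.501 -0.061  0.02 ] [0.645 0.237 0.06 ]
[169, 229, 67, 48, 1725] [ 0.436 -0.193  0.02 ] [ 0.542 -0.091  0.045]
[241, 237, 23, 20, 213] [ 0.497 -0.082  0.029] [ 0.544 -0.054  0.06 ]
[208, 248, 7, 7, 38] [ 0.467 -0.134  0.02 ] [ 0.481 -0.124  0.025]
[371, 292, 50, 40, 1568] [0.646 0.074 0.02 ] [0.718 0.146 0.033]
[309, 345, 12, 9, 82] [ 0.715 -0.025  0.02 ] [ 0.728 -0.01   0.027]
side0 9922 ((0.5027708411216736, 0.07346165180206299), (0.17646321654319763, 0.30433276295661926), 31.604137420654297) [[0.34790000319480896, 0.15680000185966492], [0.5073999762535095, -0.10239999741315842], [0.6577000021934509, -0.00989999994635582], [0.498199999332428, 0.2493000030517578]]
plane [ 0.00948518 -0.00639738  0.11382339]
(173, 212) [0.3629 0.1392 0.119 ]
(245, 178) [0.5023 0.2176 0.119 ]
(352, 230) [0.6398 0.0008 0.119 ]
(282, 277) [ 0.5025 -0.076   0.119 ]
[344, 222, 24, 25, 308] [0.671 0.074 0.02 ] [0.716 0.143 0.032]
[204, 256, 127, 129, 3769] [ 0.4   -0.194  0.02 ] [0.595 0.081 0.06 ]
[330, 256, 22, 21, 225] [ 0.595 -0.023  0.02 ] [0.644 0.006 0.06 ]
[391, 270, 9, 6, 39] [ 0.712 -0.028  0.021] [ 0.727 -0.014  0.026]
[271, 350, 8, 8, 48] [ 0.469 -0.137  0.02 ] [ 0.48  -0.124  0.025]
[295, 350, 10, 10, 61] [ 0.502 -0.15   0.02 ] [ 0.515 -0.134  0.025]
[277, 363, 9, 8, 30] [ 0.471 -0.159  0.02 ] [ 0.483 -0.148  0.022]
[288, 365, 11, 8, 69] [ 0.486 -0.171  0.02 ] [ 0.501 -0.156  0.025]
```

View pics/crop0.png

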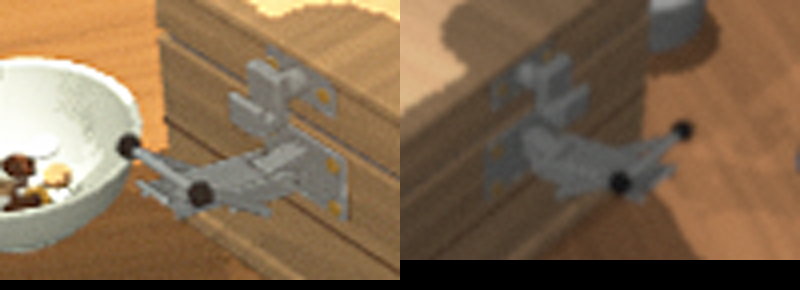

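The crops show the loop lying out along the lever. Its black knobs are at scene pixels (232,251) and (250,263), and at side pixels (345,285) and (361,273). The keeper with its lip is above the lever.

Run:
```python
from h import *
S=load("scene0")[2:];D=load("side0")[2:]
A=tri([(*S,232,251.2),(*D,344.8,285.5)]);B=tri([(*S,250,263.2),(*D,360.8,272.8)])
print(A,B,np.linalg.norm(A-B),(A+B)/2, np.degrees(np.arctan2(*(B-A)[1::-1])))
for n,(K,V) in (("s",S),("d",D)): print(n,proj(K,V,A),proj(K,V,B))
th=np.radians(121.5);X=np.array([np.cos(th),np.sin(th)]);mid=np.array([.5705,-.0365])
c=mid+X*.135; print("box c",c,"bar outward of face",-((A+B)[:2]/2-mid)@X, "lat",((A+B)[:2]/2-mid)@np.array([-X[1],X[0]]))
from bench import eyes
c=eyes.get_calibration("wrist"); V=c["view"]; print(c["K"].round(1).tolist(),(-V[:3,:3].T@V[:3,3]).round(3),(-V[2,:3]).round(3))
```

```text
[ 0.58932673 -0.10353014  0.10353097] [ 0.62211711 -0.08376276  0.10327614] 0.03828868371817057 [ 0.60572192 -0.09364645  0.10340356] 31.08329210883443
s (np.float64(231.78919711438039), np.float64(251.4589516057643)) (np.float64(249.581055963874), np.float64(263.72073354072495))
d (np.float64(344.6154597535186), np.float64(285.2411970647429)) (np.float64(360.45061749426543), np.float64(272.31296387121506))
box c [0.49996269 0.07860642] bar outward of face 0.06712876506397265 lat -0.00017268606812832806
[[387.6, 0.0, 313.8], [0.0, 387.6, 233.0], [0.0, 0.0, 1.0]] [ 0.625 -0.074  0.383] [-0.003  0.271 -0.963]
```

play_rows(
  moves=[
    [65, 0.313, 0.06, 0.03, 0, 0, -0.525],
    [65, 0.313, 0.06, 0.03, 0, 0, -0.525],
    [65, 0.313, 0.06, 0.03, 0, 0, -0.525],
    [65, 0.313, 0.06, 0.03, 0, 0, -0.525],
    [65, 0.313, 0.06, 0.03, 0, 0, -0.525],
  ],
)

```text
t: 0.72
position: [0.6069, -0.0936, 0.2133]
orientation: [3.141, 0.0, -1.023]
contact_force: [0.7, 1.5, 0.4]
opening: 0.0654
gripper_force: 0.0
```

```bash
cat > look.py <<'E'
from bench import sensors, eyes
import cv2, numpy as np, sys
s=sensors.get_obs(); print({k:np.round(s[k],4).tolist() for k in("t","position","orientation","contact_force","opening")})
for n in sys.argv[2:]:
    c=eyes.get_calibration(n); p,d=eyes.grab_frame(n)
    np.savez(f"pics/{n}{sys.argv[1]}.npz",p=p,d=d,K=c["K"],V=c["view"]); cv2.imwrite(f"pics/{n}{sys.argv[1]}.png",p[:,:,::-1])
E
python3 look.py 1 wrist
```

```text
{'t': 0.725, 'position': [0.6069, -0.0936, 0.2133], 'orientation': [3.1412, 0.0003, -1.0232], 'contact_force': [0.7356, 1.4963, 0.4001], 'opening': 0.0654}
```

View pics/wrist1.png

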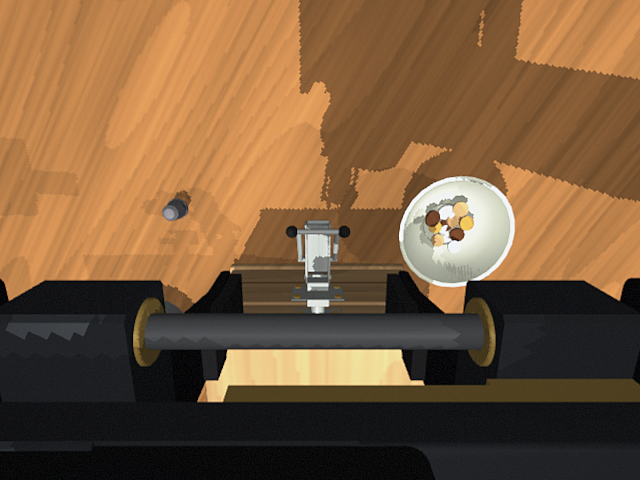

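The wrist view shows the knobs at (292,231) and (344,231), level, so the yaw is right. The lever tip is beyond them at about (318,222), and the keeper is hidden behind the gripper.

Run:
```python
from h import *
p,d,K,V=load("wrist1")
g=p.max(2).astype(int); m=((g<60)).astype(np.uint8); m[:, :270]=0;m[:,360:]=0;m[:215]=0;m[250:]=0
k,l,s,c=cv2.connectedComponentsWithStats(m); 
th=np.radians(121.4);out=-np.array([np.cos(th),np.sin(th)]);lat=np.array([-np.sin(th),np.cos(th)]);mid=np.array([.5705,-.0365])
T=np.array([.6069,-.0936])
def loc(P): return ((P[:2]-mid)@out*1e3).round(1),((P[:2]-mid)@lat*1e3).round(1),(P[2]*1e3).round(1)
print("tcp",loc(np.array([*T,.2133])))
for j in range(1,k):
    if s[j,4]>20: 
        dd=np.median(d[l==j]); P=onz(K,V,*c[j],.1035); o,r=ray(K,V,*c[j]); print(c[j],s[j,4],loc(P),"depth",loc(o+r*dd))
P=cloud(d,K,V)
for v in range(218,300,6): print(v,loc(P[v,318]), loc(P[v,318-8]))
```

```text
tcp (np.float64(67.7), np.float64(-1.3), np.float64(213.3))
[291.40196078 231.15686275] 102 (np.float64(66.6), np.float64(-17.7), np.float64(103.5)) depth (np.float64(67.3), np.float64(-17.6), np.float64(106.1))
[343.84545455 231.30909091] 110 (np.float64(66.4), np.float64(20.4), np.float64(103.5)) depth (np.float64(67.2), np.float64(20.2), np.float64(106.2))
218 (np.float64(51.5), np.float64(2.8), np.float64(0.4)) (np.float64(51.2), np.float64(-5.2), np.float64(-1.1))
224 (np.float64(69.8), np.float64(1.7), np.float64(95.1)) (np.float64(69.8), np.float64(-4.3), np.float64(95.1))
230 (np.float64(67.8), np.float64(1.6), np.float64(104.8)) (np.float64(67.4), np.float64(-4.2), np.float64(103.5))
236 (np.float64(59.4), np.float64(1.8), np.float64(91.4)) (np.float64(59.9), np.float64(-4.3), np.float64(93.1))
242 (np.float64(54.5), np.float64(1.8), np.float64(91.1)) (np.float64(54.0), np.float64(-4.4), np.float64(89.6))
248 (np.float64(48.8), np.float64(1.8), np.float64(88.2)) (np.float64(49.4), np.float64(-4.4), np.float64(90.2))
254 (np.float64(43.5), np.float64(1.8), np.float64(87.3)) (
[... 151 characters left out ...]
.float64(86.7))
266 (np.float64(32.1), np.float64(1.9), np.float64(83.7)) (np.float64(32.2), np.float64(-4.5), np.float64(83.9))
272 (np.float64(23.9), np.float64(2.0), np.float64(75.9)) (np.float64(1.8), np.float64(-5.1), np.float64(19.6))
278 (np.float64(30.5), np.float64(1.7), np.float64(104.7)) (np.float64(30.8), np.float64(-4.3), np.float64(105.5))
284 (np.float64(28.7), np.float64(1.6), np.float64(111.7)) (np.float64(28.3), np.float64(-4.3), np.float64(110.9))
290 (np.float64(21.9), np.float64(1.7), np.float64(107.3)) (np.float64(21.8), np.float64(-4.3), np.float64(107.0))
296 (np.float64(21.5), np.float64(1.6), np.float64(117.0)) (np.float64(21.2), np.float64(-4.2), np.float64(116.3))
```

play_rows(
  moves=[
    [65, -0.002, 0.009, 0.18, 0, 0, 0],
    [65, -0.002, 0.009, 0.33, 0, 0, 0],
    [65, -0.002, 0.009, 0.427, 0, 0, 0],
    [65, -0.002, 0.009, 0.427, 0, 0, 0],
    [65, -0.002, 0.009, 0.427, 0, 0, 0],
  ],
  grip_force=12,
)

```text
t: 1.4
position: [0.6056, -0.0945, 0.0869]
orientation: [-3.14, -0.002, -1.021]
contact_force: [0.4, -0.0, 0.3]
opening: 0.065
gripper_force: 0.0
```

```bash
python3 look.py 2 wrist
python3 - <<'E'
from h import *
p,d,K,V=load("wrist2")
cv2.imwrite("pics/w2c.png",cv2.resize(p[180:340,210:430,::-1],(770,560),interpolation=cv2.INTER_CUBIC))
E
```

```text
{'t': 1.4, 'position': [0.6056, -0.0945, 0.0869], 'orientation': [-3.1397, -0.0016, -1.0206], 'contact_force': [0.3904, -0.0178, 0.3176], 'opening': 0.065}
```

View pics/w2c.png

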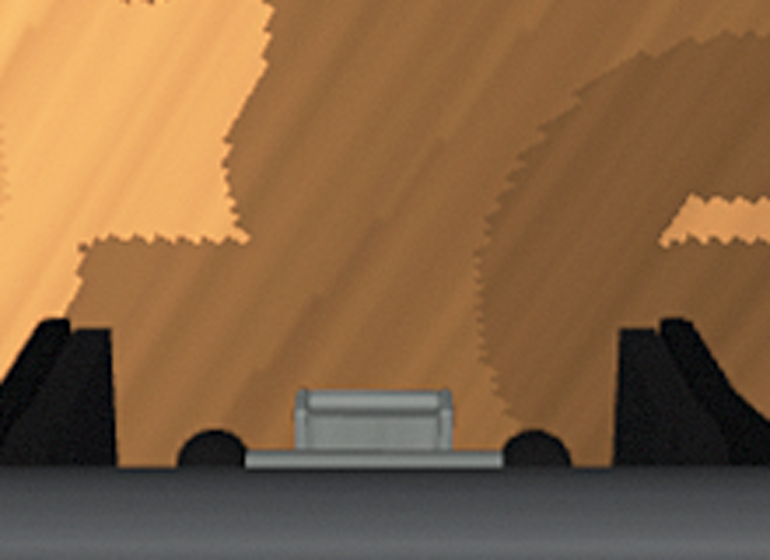

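The knobs (crop x 212 and 537) sit centred between the fingers (115 to 615), so I'm closing.

play_rows(
  moves=[
    [42, 0, 0.003, 0.007, 0, 0, 0],
    [42, 0, 0.003, 0.007, 0, 0, 0],
    [42, 0, 0.003, 0.007, 0, 0, 0],
    [42, 0, 0.003, 0.007, 0, 0, 0],
    [42, 0, 0.003, 0.007, 0, 0, 0],
  ],
  grip_force=12,
)

```text
t: 2.08
position: [0.6044, -0.0952, 0.0838]
orientation: [-3.14, -0.001, -1.021]
contact_force: [3.1, 0.9, 0.5]
opening: 0.0453
gripper_force: 12.0
```

play_rows(
  moves=[
    [42, -0.018, 0, -0.018, 0, 0, 0],
    [42, -0.039, 0, -0.033, 0, 0, 0],
    [42, -0.061, 0, -0.043, 0, 0, 0],
    [42, -0.085, 0, -0.0495, 0, 0, 0],
    [42, -0.085, 0, -0.0495, 0, 0, 0],
  ],
)

```text
t: 2.7
position: [0.5906, -0.0728, 0.0987]
orientation: [-3.14, -0.001, -1.02]
contact_force: [4.6, 1.9, -1.8]
opening: 0.0453
gripper_force: 12.0
```

```bash
cat > st.py <<'E'
from bench import sensors
import numpy as np
s=sensors.get_obs(); out=np.array([.521,-.8535]);lat=np.array([-.8535,-.521]);p=np.array(s["position"]);F=np.array(s["contact_force"])
q=p[:2]-[.5705,-.0365]
print("t",round(s["t"],2),"bar out,lat,z mm",(q@out*1e3).round(1),(q@lat*1e3).round(1),((p[2]+.019)*1e3).round(1),"F out,lat,z",(F[:2]@out).round(1),(F[:2]@lat).round(1),F[2].round(1),"open",s["opening"],np.round(s["wrist_torque"],2))
E
python3 st.py
```

```text
t 2.7 bar out,lat,z mm 41.4 1.8 117.7 F out,lat,z 0.8 -5.0 -1.8 open 0.04534053162373526 [ 0.49 -1.24 -0.03]
```

play_rows(
  moves=[
    [42, -0.01, -0.003, -0.002, 0, 0, 0],
    [42, -0.02, -0.003, -0.002, 0, 0, 0],
    [42, -0.03, -0.003, -0.002, 0, 0, 0],
    [42, -0.03, -0.003, -0.002, 0, 0, 0],
  ],
)

```text
t: 3.2
position: [0.5861, -0.0653, 0.0989]
orientation: [3.141, 0.0, -1.021]
contact_force: [3.6, 0.3, 0.2]
opening: 0.0455
gripper_force: 12.0
```

```bash
python3 st.py; python3 look.py 3 scene side
python3 - <<'E'
from h import *
a=load("scene3")[0][205:285,215:315,::-1]; b=load("side3")[0][235:305,290:380,::-1]
o=np.hstack([cv2.resize(a,(400,320),interpolation=3),cv2.resize(b,(400,320),interpolation=3)]); cv2.imwrite("pics/c3.png",o)
E
```

```text
t 3.2 bar out,lat,z mm 32.8 1.7 117.9 F out,lat,z 1.6 -3.2 0.2 open 0.04547161994644188 [ 0.17 -0.84 -0.02]
{'t': 3.2, 'position': [0.5861, -0.0653, 0.0989], 'orientation': [3.1413, 0.0001, -1.021], 'contact_force': [3.5841, 0.2992, 0.2427], 'opening': 0.0455}
```

View pics/c3.png

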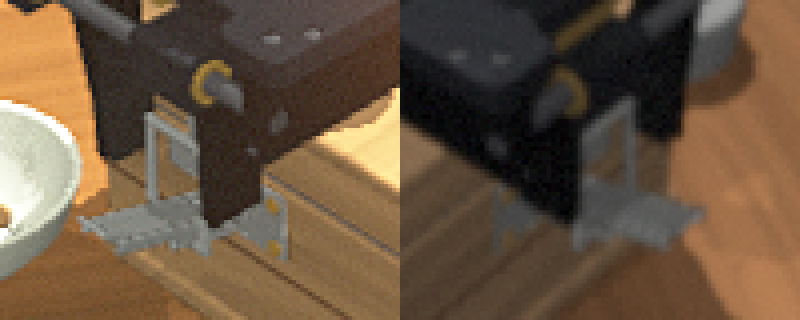

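The crop shows the loop upright in the fingers, its crossbar above the lip and just outward of the keeper. I'll feel inward from here.

play_rows(
  moves=[
    [42, -0.006, -0.003, 0, 0, 0, 0],
    [42, -0.012, -0.003, 0, 0, 0, 0],
    [42, -0.018, -0.003, 0.001, 0, 0, 0],
    [42, -0.021, -0.003, 0.002, 0, 0, 0],
    [42, -0.021, -0.003, 0.002, 0, 0, 0],
  ],
)

```text
t: 3.92
position: [0.583, -0.0596, 0.0979]
orientation: [3.14, 0.001, -1.021]
contact_force: [-0.1, -0.9, 0.7]
opening: 0.0449
gripper_force: 12.0
```

```bash
python3 st.py
```

```text
t 3.92 bar out,lat,z mm 26.2 1.4 116.9 F out,lat,z 0.8 0.6 0.7 open 0.044917650154888696 [-0.41  0.02  0.04]
```

play_rows(
  moves=[
    [42, -0.002, 0, 0, 0, 0, 0],
    [42, -0.004, 0, 0, 0, 0, 0],
    [42, -0.006, 0, 0, 0, 0, 0],
    [42, -0.006, 0, 0, 0, 0, 0],
  ],
)

```text
t: 4.42
position: [0.5822, -0.0581, 0.0977]
orientation: [3.14, 0.001, -1.021]
contact_force: [-0.8, -1.1, -3.0]
opening: 0.0452
gripper_force: 12.0
```

```bash
python3 st.py
```

```text
t 4.42 bar out,lat,z mm 24.5 1.2 116.7 F out,lat,z 0.5 1.2 -3.0 open 0.04523243266106567 [-0.7   0.22 -0.01]
```

play_rows(
  moves=[
    [42, -0.002, 0, 0.001, 0, 0, 0],
    [42, -0.004, 0, 0.002, 0, 0, 0],
    [42, -0.005, 0, 0.002, 0, 0, 0],
    [42, -0.005, 0, 0.002, 0, 0, 0],
  ],
)

```text
t: 4.92
position: [0.5816, -0.0569, 0.0974]
orientation: [3.14, 0.0, -1.021]
contact_force: [-1.9, -3.5, -2.5]
opening: 0.045
gripper_force: 12.0
```

```bash
python3 st.py
```

```text
t 4.92 bar out,lat,z mm 23.2 1.2 116.4 F out,lat,z 2.0 3.4 -2.5 open 0.04497766686208681 [-1.05  0.59  0.02]
```

play_rows(
  moves=[
    [42, -0.002, 0, 0, 0, 0, 0],
    [42, -0.003, 0, 0, 0, 0, 0],
    [42, -0.003, 0, 0, 0, 0, 0],
  ],
)

```text
t: 5.3
position: [0.5815, -0.0566, 0.0975]
orientation: [3.141, -0.001, -1.021]
contact_force: [-1.7, -5.7, -3.2]
opening: 0.045
gripper_force: 12.0
```

```bash
python3 st.py
```

```text
t 5.3 bar out,lat,z mm 22.9 1.1 116.5 F out,lat,z 4.0 4.4 -3.2 open 0.04502657424476485 [-1.78  0.28  0.05]
```

play_rows(
  moves=[
    [42, 0.004, 0.002, 0, 0, 0, 0],
    [42, 0.004, 0.002, 0.003, 0, 0, 0],
    [42, 0.004, 0.002, 0.007, 0, 0, 0],
    [42, 0.004, 0.002, 0.01, 0, 0, 0],
    [42, 0.004, 0.002, 0.01, 0, 0, 0],
  ],
)

```text
t: 5.92
position: [0.5818, -0.0572, 0.0947]
orientation: [-3.141, -0.0, -1.021]
contact_force: [-1.7, -1.1, 0.5]
opening: 0.0454
gripper_force: 12.0
```

```bash
python3 st.py
```

```text
t 5.92 bar out,lat,z mm 23.5 1.1 113.7 F out,lat,z 0.0 2.0 0.5 open 0.045388423627802425 [-0.79  0.69  0.05]
```

play_rows(
  moves=[
    [42, 0.001, 0, 0.003, 0, 0, 0],
    [42, 0.001, 0, 0.006, 0, 0, 0],
    [42, 0.001, 0, 0.009, 0, 0, 0],
    [42, 0.001, 0, 0.009, 0, 0, 0],
  ],
)

```text
t: 6.42
position: [0.582, -0.0575, 0.0918]
orientation: [-3.141, 0.0, -1.021]
contact_force: [-1.3, -2.1, -0.6]
opening: 0.0451
gripper_force: 12.0
```

```bash
python3 st.py
```

```text
t 6.42 bar out,lat,z mm 23.9 1.1 110.8 F out,lat,z 1.1 2.2 -0.6 open 0.04512389754177918 [-0.74  0.52 -0.  ]
```

play_rows(
  moves=[
    [42, 0, 0, 0.003, 0, 0, 0],
    [42, 0, 0, 0.006, 0, 0, 0],
    [42, 0, 0, 0.009, 0, 0, 0],
    [42, 0, 0, 0.009, 0, 0, 0],
  ],
)

```text
t: 6.92
position: [0.582, -0.0575, 0.0893]
orientation: [-3.141, -0.0, -1.021]
contact_force: [-2.1, -1.7, 2.7]
opening: 0.045
gripper_force: 12.0
```

```bash
python3 st.py
```

```text
t 6.92 bar out,lat,z mm 23.9 1.1 108.3 F out,lat,z 0.4 2.6 2.7 open 0.045015248418932154 [-0.68  0.64  0.03]
```

play_rows(
  moves=[
    [42, 0.003, 0, 0.002, 0, 0, 0],
    [42, 0.005, 0, 0.003, 0, 0, 0],
    [42, 0.005, 0, 0.003, 0, 0, 0],
  ],
)

```text
t: 7.3
position: [0.5825, -0.0584, 0.0888]
orientation: [-3.141, 0.0, -1.021]
contact_force: [-3.5, 0.1, 6.3]
opening: 0.0455
gripper_force: 12.0
```

```bash
python3 st.py
```

```text
t 7.3 bar out,lat,z mm 25.0 1.2 107.8 F out,lat,z -2.0 2.9 6.3 open 0.04545461511568423 [ 0.08  1.22 -0.03]
```

play_rows(
  moves=[
    [42, -0.003, 0, -0.002, 0, 0, 0],
    [64, -0.003, 0, -0.002, 0, 0, 0],
    [64, -0.003, 0, -0.002, 0, 0, 0],
    [64, -0.003, 0, -0.002, 0, 0, 0],
    [64, -0.003, 0, -0.002, 0, 0, 0],
  ],
)

```text
t: 7.92
position: [0.5824, -0.0578, 0.0888]
orientation: [-3.141, -0.0, -1.021]
contact_force: [0.5, -0.4, 0.2]
opening: 0.0633
gripper_force: 0.0
```

play_rows(
  moves=[
    [64, 0, 0, -0.02, 0, 0, 0],
    [64, 0, 0, -0.1, 0, 0, 0],
    [64, 0, 0, -0.25, 0, 0, 0],
    [0, 0.2, 0, -0.3, 0, 0, 0],
    [0, 0.3, 0, -0.3, 0, 0, 0],
  ],
)

```text
t: 8.55
position: [0.6314, -0.1364, 0.1818]
orientation: [-3.137, -0.003, -1.021]
contact_force: [0.8, 0.3, -1.7]
opening: 0.0512
gripper_force: 0.0
```

```bash
python3 st.py; python3 look.py 4 scene side wrist
python3 - <<'E'
from h import *
a=load("scene4")[0][205:285,215:315,::-1]; b=load("side4")[0][235:305,290:380,::-1]
o=np.hstack([cv2.resize(a,(400,300),interpolation=3),cv2.resize(b,(400,300),interpolation=3)]);w=load("wrist4")[0][160:360,180:446,::-1]; o=np.vstack([o,cv2.resize(w,(800,300*2))[:, :][:300]]); cv2.imwrite("pics/c4.png",o)
E
```

```text
t 8.55 bar out,lat,z mm 117.0 0.0 200.8 F out,lat,z 0.2 -0.8 -1.7 open 0.05116918326677966 [-0.02  0.02 -0.01]
{'t': 8.55, 'position': [0.6314, -0.1364, 0.1818], 'orientation': [-3.137, -0.0034, -1.0213], 'contact_force': [0.7677, 0.2663, -1.7102], 'opening': 0.0512}
```

View pics/c4.png

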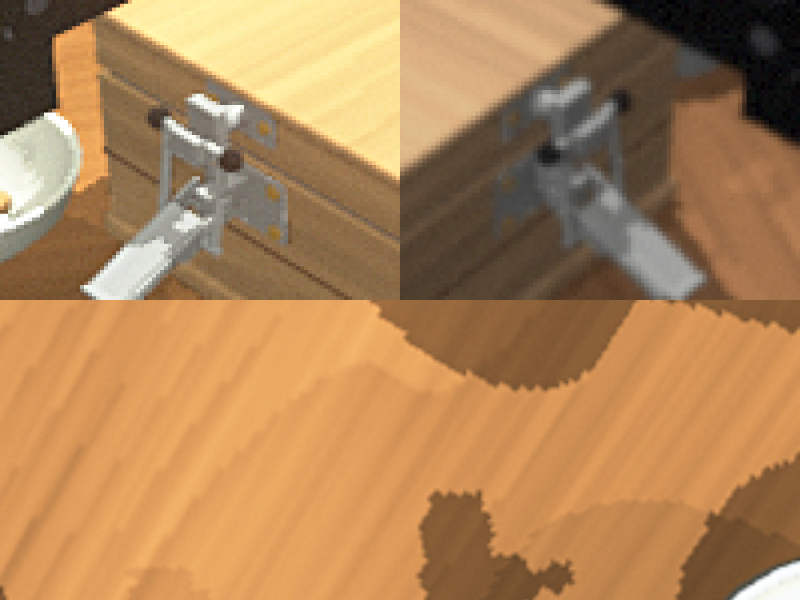

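The loop's crossbar lies in the keeper, behind the lip, with the knobs either side. The lever points outward and slightly down.

Run:
```python
from h import *
out=np.array([.521,-.8535]);lat=np.array([-.8535,-.521]);mid=np.array([.5705,-.0365])
for n in ["wrist4","scene4","side4"]:
    p,d,K,V=load(n); P=cloud(d,K,V)[d>0]; q=P[:,:2]-mid; o=q@out*1e3; l=q@lat*1e3; z=P[:,2]*1e3
    m=(abs(l-1.4)<5)&(o>24)&(o<85)&(z>30)&(z<100)
    print(n,m.sum(),"lat range",l[(abs(l-1.4)<14)&(o>40)&(o<70)&(z>50)&(z<85)][:0])
    for a in range(24,84,6):
        k=m&(o>=a)&(o<a+6)
        if k.sum()>2: print(a+3,k.sum(),np.median(z[k]).round(1))
```

```text
wrist4 480 lat range []
27 21 79.5
33 6 99.7
51 68 67.3
57 109 65.1
63 112 62.7
69 99 60.1
75 65 60.1
scene4 186 lat range []
27 4 74.4
33 24 76.0
39 26 73.4
45 22 70.8
51 23 68.3
57 27 65.7
63 26 62.9
69 20 60.3
75 14 60.7
side4 187 lat range []
27 15 75.5
33 17 75.3
39 24 73.2
45 24 70.6
51 20 67.7
57 25 65.0
63 24 63.6
69 22 60.2
75 16 59.6
```

play_rows(
  moves=[
    [0, -0.03, 0.001, 0.06, 0, -0.17, 0],
    [0, -0.06, 0.001, 0.12, 0, -0.34, 0],
    [0, -0.1, 0.001, 0.2, 0, -0.51, 0],
    [0, -0.155, 0.001, 0.3, 0, -0.68, 0],
    [0, -0.155, 0.001, 0.3, 0, -0.75, 0],
  ],
)

```text
t: 9.32
position: [0.6025, -0.0941, 0.0849]
orientation: [3.133, 0.795, -1.028]
contact_force: [-0.5, -0.1, 0.6]
opening: 0.0011
gripper_force: 0.0
```

play_rows(
  moves=[
    [0, 0, 0, 0, 0, 0, 0],
    [0, 0, 0, 0, 0, 0, 0],
  ],
)

```text
t: 9.57
position: [0.6049, -0.0947, 0.09]
orientation: [-3.14, 0.783, -1.019]
contact_force: [0.7, 0.5, 0.9]
opening: 0.0
gripper_force: 0.0
```

```bash
python3 st.py; python3 look.py 5 side wrist
python3 - <<'E'
from h import *
a=load("wrist5")[0][:,:,::-1]; b=load("side5")[0][190:340,250:450,::-1]
o=np.hstack([cv2.resize(a,(400,300)),cv2.resize(b,(400,300),interpolation=3)]); cv2.imwrite("pics/c5.png",o)
E
```

```text
t 9.57 bar out,lat,z mm 67.6 0.9 109.0 F out,lat,z -0.1 -0.9 0.9 open 3.678200256862198e-05 [-1.23 -0.73 -0.03]
{'t': 9.575, 'position': [0.6049, -0.0947, 0.09], 'orientation': [-3.1401, 0.7829, -1.0188], 'contact_force': [0.7092, 0.5416, 0.9086], 'opening': 0.0}
```

View pics/c5.png

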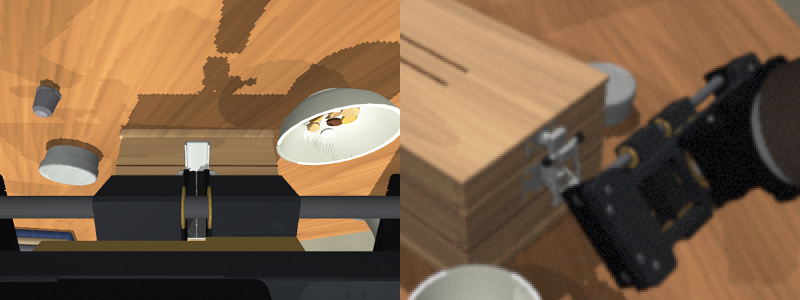

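play_rows(
  moves=[
    [0, 0.018, 0.002, 0.036, 0, 0, 0],
    [0, 0.036, 0.002, 0.068, 0, 0, 0],
    [0, 0.04, 0.002, 0.08, 0, 0, 0],
    [0, 0.044, 0.002, 0.09, 0, 0, 0],
    [0, 0.044, 0.002, 0.09, 0, 0, 0],
  ],
)

```text
t: 10.3
position: [0.599, -0.0872, 0.0605]
orientation: [3.141, 0.786, -1.021]
contact_force: [-0.6, 0.6, 2.0]
opening: 0.0004
gripper_force: 0.7
```

```bash
python3 st.py
```

```text
t 10.3 bar out,lat,z mm 58.1 2.1 79.5 F out,lat,z -0.9 0.2 2.0 open 0.0003564295357684595 [-0.95 -0.6   0.01]
```

play_rows(
  moves=[
    [0, 0.004, 0, 0.015, 0, 0, 0],
    [0, 0.007, 0, 0.03, 0, 0, 0],
    [0, 0.009, 0, 0.041, 0, 0, 0],
    [0, 0.009, 0, 0.041, 0, 0, 0],
  ],
)

```text
t: 10.8
position: [0.5954, -0.0814, 0.0501]
orientation: [-3.141, 0.786, -1.021]
contact_force: [0.5, -0.2, 4.2]
opening: 0.0
gripper_force: 1.7
```

```bash
python3 st.py
```

```text
t 10.8 bar out,lat,z mm 51.3 2.1 69.1 F out,lat,z 0.4 -0.3 4.2 open 3.2941663126543025e-05 [-0.55 -0.32 -0.02]
```

play_rows(
  moves=[
    [0, 0.001, 0, 0.012, 0, 0, 0],
    [0, 0.002, 0, 0.023, 0, 0, 0],
    [0, 0.001, 0, 0.035, 0, 0, 0],
    [0, 0, 0, 0.049, 0, 0, 0],
    [0, 0, 0, 0.049, 0, 0, 0],
  ],
)

```text
t: 11.42
position: [0.5899, -0.0725, 0.0388]
orientation: [3.141, 0.785, -1.022]
contact_force: [0.5, -1.1, 1.8]
opening: 0.0002
gripper_force: 0.8
```

```bash
python3 st.py
```

```text
t 11.43 bar out,lat,z mm 40.8 2.2 57.8 F out,lat,z 1.2 0.1 1.8 open 0.00022691092650334787 [-1.15 -0.76 -0.05]
```

play_rows(
  moves=[
    [0, -0.004, 0, 0.011, 0, 0, 0],
    [0, -0.008, 0, 0.022, 0, 0, 0],
    [0, -0.011, 0, 0.028, 0, 0, 0],
    [0, -0.011, 0, 0.028, 0, 0, 0],
  ],
)

```text
t: 11.92
position: [0.5857, -0.0656, 0.0357]
orientation: [3.141, 0.785, -1.021]
contact_force: [0.8, -0.6, 0.3]
opening: 0.0005
gripper_force: 0.6
```

```bash
python3 st.py
```

```text
t 11.93 bar out,lat,z mm 32.8 2.2 54.7 F out,lat,z 0.9 -0.3 0.3 open 0.0004944052618757929 [-1.57 -0.84  0.01]
```

play_rows(
  moves=[
    [0, -0.004, 0, 0.004, 0, 0, 0],
    [0, -0.009, 0, 0.009, 0, 0, 0],
    [0, -0.009, 0, 0.009, 0, 0, 0],
  ],
)

```text
t: 12.3
position: [0.5853, -0.0649, 0.0357]
orientation: [-3.14, 0.779, -1.021]
contact_force: [3.6, -7.5, -0.4]
opening: 0.0005
gripper_force: 4.2
```

```bash
python3 st.py
```

```text
t 12.3 bar out,lat,z mm 32.0 2.1 54.7 F out,lat,z 8.2 0.9 -0.4 open 0.0005366522125572382 [-2.96 -1.49  0.22]
```

Firm resistance at 8 N means the lever is against its stop. I'm backing off to check.

play_rows(
  moves=[
    [0, 0.02, 0, -0.03, 0, 0, 0],
    [0, 0.03, 0, -0.15, 0, 0, 0],
    [0, 0.03, 0, -0.35, 0, 0, 0],
    [0, 0.03, 0, -0.5, 0, 0, 0],
    [0, 0.03, 0, -0.5, 0, 0, 0],
  ],
)

```text
t: 12.92
position: [0.644, -0.1604, 0.1379]
orientation: [-3.136, 0.781, -1.019]
contact_force: [0.7, 0.1, -0.1]
opening: 0.0004
gripper_force: 0.0
```

```bash
python3 st.py; python3 look.py 6 scene side wrist
python3 - <<'E'
from h import *
a=load("scene6")[0][195:285,200:320,::-1]; b=load("side6")[0][225:315,280:400,::-1]
o=np.hstack([cv2.resize(a,(400,300),interpolation=3),cv2.resize(b,(400,300),interpolation=3)]);w=load("wrist6")[0][:,:,::-1]
o=np.vstack([o,np.hstack([cv2.resize(w,(400,300)),cv2.resize(load("scene6")[0][:,:,::-1],(400,300))])]); cv2.imwrite("pics/c6.png",o)
out=np.array([.521,-.8535]);lat=np.array([-.8535,-.521]);mid=np.array([.5705,-.0365])
for n in ["scene6","side6"]:
    p,d,K,V=load(n); P=cloud(d,K,V)[d>0]; q=P[:,:2]-mid; u=q@out*1e3; l=q@lat*1e3; z=P[:,2]*1e3
    for a in range(20,75,8):
        k=(abs(l-1.4)<5)&(u>5)&(u<60)&(z>=a)&(z<a+8); print(n,a+4,k.sum(),np.median(u[k]).round(1) if k.any() else "")
    k=(abs(l)<60)&(u<-10)&(u>-60)&(z>105)&(z<130); print("lid z near latch",np.median(z[k]))
    p,d,K,V=load(n[:-1]+"4"); P=cloud(d,K,V)[d>0]; q=P[:,:2]-mid; u=q@out*1e3; l=q@lat*1e3; z=P[:,2]*1e3
    k=(abs(l)<60)&(u<-10)&(u>-60)&(z>105)&(z<130); print("before",np.median(z[k]))
E
```

```text
t 12.93 bar out,lat,z mm 144.1 1.8 156.9 F out,lat,z 0.3 -0.6 -0.1 open 0.0003736063543594627 [-1.29 -0.73  0.02]
{'t': 12.925, 'position': [0.644, -0.1604, 0.1379], 'orientation': [-3.136, 0.7813, -1.0188], 'contact_force': [0.6922, 0.0593, -0.1414], 'opening': 0.0004}
scene6 24 23 26.1
scene6 32 17 24.7
scene6 40 14 25.1
scene6 48 17 24.7
scene6 56 20 24.6
scene6 64 21 23.9
scene6 72 18 22.7
lid z near latch 117.70783412747022
before 120.45357023247506
side6 24 17 26.2
side6 32 12 26.0
side6 40 16 26.0
side6 48 11 25.9
side6 56 14 25.7
side6 64 21 25.6
side6 72 23 22.6
lid z near latch 116.8960727288903
before 119.5978048188831
```

View pics/c6.png

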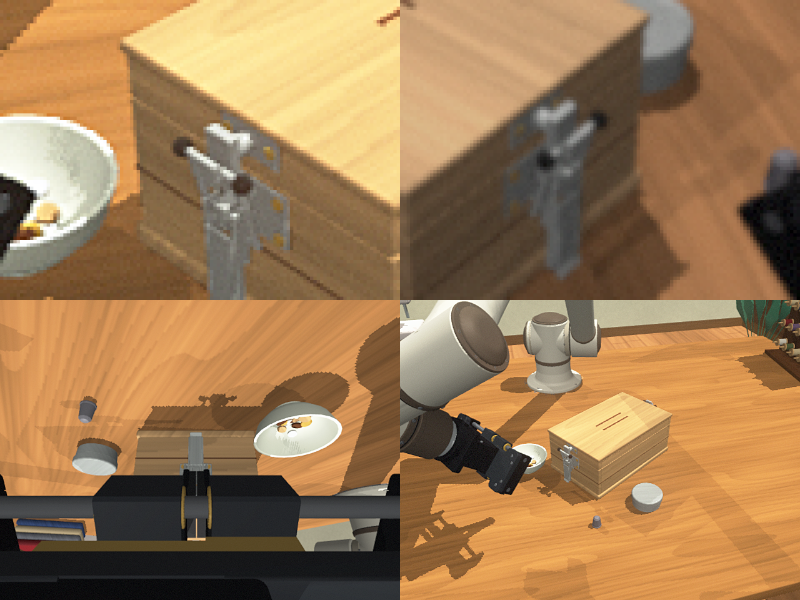

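The lever lies vertical and flat, with its face about 25 mm out over its whole length. The crossbar is in the keeper, and the lid near the latch has dropped about 2.7 mm to roughly 117 mm. The hand is clear of everything, and the bowl, tin and thimble stand where they were.

```bash
python3 -c "
from bench import hand_in
print(hand_in())"
```

```text
the job is handed in; nothing more can be done
None
```

The open latch is fastened: the crossbar sits in the keeper's groove, the lever has snapped flat, the tier is drawn down, and the hand is off everything; the job is handed in after about 13 s of robot time.

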